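# Lay the scribed block flat in the toolmaker's vise and close the jaw on it

### The arm

A 6-joint arm with a two-finger parallel gripper is mounted at the origin on a cart in front of the work surface, level with it; the furniture and walls round the work are solid. World frame = base frame: x ahead of the robot, y to its left, z up, the work surface at z = 0. Lengths are in m, angles in rad, forces in N, time in s.
With the tool pointing down it reaches from about 0.35 to 0.975 m from the base axis. Payload 4.9 kg.
Tool frame: the origin (TCP) lies on the centre line of the jaws, within the pads' length; the fingertips stand tip_extent ahead of it and the grasp point (between the pads) lies 3 mm ahead of it (tip_extent is the distance from the TCP to the fingertips, in m); z points along the fingers, y is the direction in which the jaws open and shut (so a half turn about z gives the same grasp; the last joint's range is limited). The gripper opens to 85 mm and grips with 20 to 120 N. Pads are 22 mm wide; open, the fingers measure 114 mm over their backs; the gripper's body (76 mm by 85 mm) begins 54 mm behind the grasp point. The pads swing forward as they close: fully open they stand 13 mm farther back than shut.
Start: joints at [-1.329, 0.053, 1.613, -0, 1.476, -0.119], TCP at [0.221, -0.585, 0.253] pointing down, gripper open.
Joint ranges: [-3.01, 3.01], [-1.01, 2.22], [0.06, 2.58], [-1.02, 4.17], [0.09, 2.62], [-3.14, 3.14]. Speed limits (rad/s): [2.57, 2.57, 3.14, 3.14, 3.14, 3.14].

### API

Orientations are given as a unit quaternion [w, x, y, z].
In Python, from rig import * gives the robot as it stands. The module is installed in compiled form; this text tells all that it offers.
- The arm moves only by the tool arm_command, never from a script. Its argument "increments" is a list of rows, each a list of 7 numbers: the turn, a rotation vector about the tool's x, y, z in degrees, then the shift along the tool's x, y, z in mm, then the opening in per cent of the stroke, from 0 (shut) to 100 (fully open). A call has 1 to 10 rows; each row shifts and turns the pose as measured when the row begins, along the tool's axes as they then stand; what a row does not reach is not made up. A row lasts 1/12 s, in which the tool goes at most 41.7 mm and 7.16 degrees, less where a joint would pass 70% of its speed; a pose out of reach is approached as far as the arm can. A call is refused whole if a number of a shift passes 41.7 or a number of a turn 7.16, either way. A call with a gripper value outside its range is refused whole. The fingers move at their own pace and stop on an object; the grip force is fixed at half the most. Time passes only in rows, so rows that do not move let the fingers close. It gives the time, the measured TCP pose, the force and the opening at its end, in the units of the state.
- sense(): the state, without advancing time (a new reading comes with each control period).
- capture(name): name is "side" or "top"; returns a dict with "frame" (384x512x3 uint8, red, green, blue), "K" (3x3 intrinsics, pixels), "extrinsics" (4x4, takes a point from camera to world coordinates). Camera axes: x right, y down, z forward; pixel columns grow to the right and rows downward; lengths in m; the calibration is good to about 2 mm. A picture is of the moment at which its call begins. There is no depth.
- sign_off(): hands the job in, once; it reports no verdict.
The state is a dict: "clock": time; "joint_positions": joint angles; "joint_vel": joint speeds; "effort": joint torques, N m; "tool_pos": TCP position; "eef_rot": TCP orientation; "wrist_force": force on the tool from outside, world axes, zero at the start; "torque": the same for the moment, N m; "opening": opening from 0.0 (shut) to 1.0 (fully open).
Only numpy, scipy, OpenCV 4.12 (cv2) and the standard library are available. Lean on these libraries where they do the work, as an engineer would, in place of code of your own. Each camera call takes 0.05 s, during which the arm holds its last target.

### The job

The aluminium block stands on its narrow edge in the open vise. Push its top over, away from the fixed jaw, so that it lies flat on the bed with its scribed face up for drilling; push it gently lengthwise until its end meets the end plate; then push the sliding jaw gently up until the block sits snug between both jaws. Only push with the fingertips: do not grip, lift or carry anything, and leave the tools lying round the vise where they are.

Things in the scene. Friction and masses are not known exactly. Their poses are not given: they have to be found in the camera images.
- vise: steel toolmaker's vise fixed to the bench, 100 wide (its x) x 290 mm long (its y), origin on the bench top, z up. Flat bed 45 mm above the bench, x -50 to +50, y -95 to +150 mm. Toe clamps up to 28 mm high hold it, out to x +-77 mm, near both ends. Friction between block and bed is about 0.5 to 0.7
- fixed_jaw_top (a point): middle of the top edge of the fixed jaw's gripping face, 75 mm above the bench; axes of the vise. The fixed jaw is a 100 x 45 x 30 mm block on the bed at the vise's -y end; the face looks to vise +y, the jaw fills the 45 mm behind it
- end_plate (a point): point on the inner face of the dark end plate (8 mm thick, on the vise's +x side, y -96 to +16 mm, up to 67 mm above the bench), where the middle of the block's end comes when home; axes of the vise. Inner face at vise x = +50 mm
- jaw (a joint): sliding jaw, 98 (x) x 55 (y) x 30 mm, on the bed: metres it has been pushed towards the fixed jaw (vise -y). The opening between the jaws is 0.115 m minus this value. It slides with about 4 N of friction and stays where it is left; range -0.012 to 0.115
- jaw_back (a point): middle of the sliding jaw's flat back face (the side away from the fixed jaw; face 98 wide x 30 high), 60 mm above the bench; its axes are those of the vise
- block: plain aluminium block 100 (its x) x 35 (its y) x 62 mm (its z), 0.4 to 0.8 kg, origin at its middle. Starts on edge, own z up, 62 mm high on the bed, 3 to 10 mm from the fixed jaw, its x along the jaws. The scribed face is its -y face, turned to the fixed jaw: tipped towards the sliding jaw, it lies 35 mm high with its own y straight down
- block_end (a point): middle of the block's +x end face, the one that must meet the end plate; same axes as the block
- pliers: pliers with blue handles, 182 mm long, 15 mm high, lying on the bench off the fixed-jaw end of the vise; leave alone
- brass_drift: brass drift, a plain round bar 164 mm long, 13 mm thick, lying on the bench off the sliding-jaw end of the vise; leave alone
- tape_measure: yellow tape measure 69 x 80 x 35 mm on the bench to the right; leave alone
- grease_tin: round tin with a lid, 67 mm across, 42 mm high, at the front right of the bench; leave alone
- tape_roll: roll of black tape 62 mm across, 18 mm high, at the front of the bench; leave alone
- wood_wedge: wooden wedge 24 x 90 x 32 mm at the front of the bench; leave alone
Mind the look-alikes: they are no part of the job. There is more than one size of the block; the job needs the larger.

How it is judged:
By the outcome, as a careful person would: the job done as asked, in the order asked, and still so for the second after the job is handed in, with the robot touching nothing.
It also fails if it takes over 48 s, if anything falls off the work surface, if the arm or the gripper's body presses on something with over 40 N, if the wrist force passes 120 N, or if a joint passes its speed limit or range.

## Working session

There is one attempt and no reset: what is moved stays moved. The work goes in short steps, Python scripts to look and compute and a tool call to move; the robot and the scene stay as the last step left them, time stands still between calls to the robot, and variables do not carry over. Pictures are saved under pics/ and viewed, and the job is handed in when it is done.

Besides the shell and the picture viewer there is one more tool, called after ">>>" as name(argument=value, ...) on one line, values as JSON. arm_command: Moves the arm, as the interface text tells. Its arguments: {"type":"object","properties":{"increments":{"type":"array"}},"required":["increments"]}

```bash
mkdir -p pics; python3 - <<'E'
from rig import *
import cv2,numpy as np
s=sense();print(s)
for n in("side","top"):
    c=capture(n);cv2.imwrite(f"pics/{n}0.png",cv2.cvtColor(c["frame"],cv2.COLOR_RGB2BGR));print(n,c["K"],c["extrinsics"])
    cv2.imwrite(f"pics/{n}0b.png",cv2.resize(cv2.cvtColor(c["frame"],cv2.COLOR_RGB2BGR),(800,600),interpolation=cv2.INTER_CUBIC))
E
```

```text
{'clock': 0.0, 'joint_positions': array([-1.32900650e+00,  5.33992949e-02,  1.61428308e+00, -1.68625031e-05,
        1.47601745e+00, -1.19006449e-01]), 'joint_vel': array([-0.00105768,  0.00044606, -0.00011149,  0.00097925,  0.00012902,
       -0.00013781]), 'effort': array([-1.28321317e-04, -3.93681908e+01, -3.70176816e+01, -1.00142590e-04,
        7.06133345e-03,  1.39888400e-05]), 'tool_pos': array([ 0.22049026, -0.58419763,  0.25204319]), 'eef_rot': array([-1.05108964e-03,  9.83771646e-01,  1.79421959e-01, -7.30177637e-05]), 'wrist_force': array([-0.10870332,  0.06936477,  0.16458273]), 'torque': array([-0.03252462, -0.00780465, -0.04024631]), 'opening': 0.9978959428619034}
side [[352.39188375   0.         256.19957777]
 [  0.         352.39188375 191.46310944]
 [  0.           0.           1.        ]] [[ 0.99643661 -0.06164128  0.05757119  0.45542021]
 [-0.07992724 -0.47206813  0.87793127 -0.85211492]
 [-0.02693928 -0.87940436 -0.47531279  0.51664443]
 [ 0.          0.          0.          1.        ]]
top [[404.28702216   0.         252.88466679]
 [  0.         404.28702216 189.02016326]
 [  0.           0.           1.        ]] [[ 0.02592121 -0.99152521  0.1273022   0.36202332]
 [-0.99961227 -0.02700416 -0.00678812 -0.05044384]
 [ 0.01016829 -0.12707689 -0.99184075  1.11336587]
 [ 0.          0.          0.          1.        ]]
```

View pics/top0b.png

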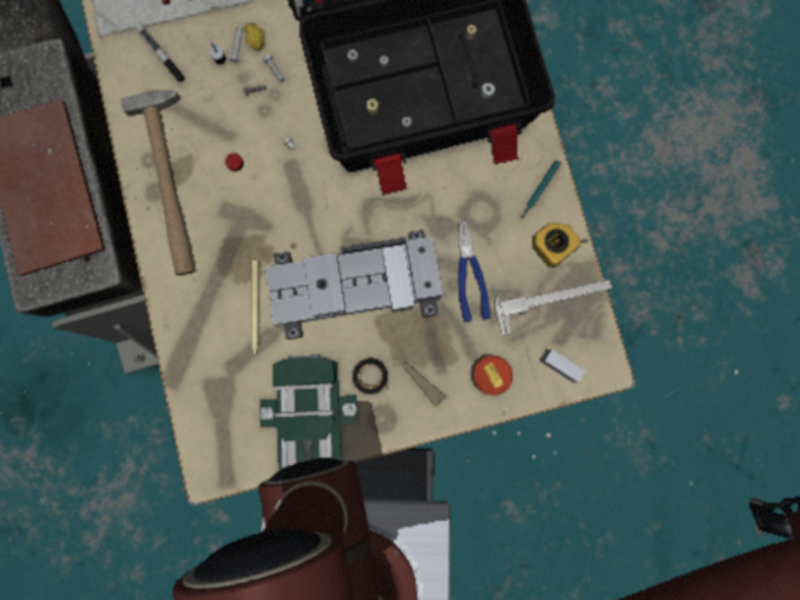

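View pics/side0b.png

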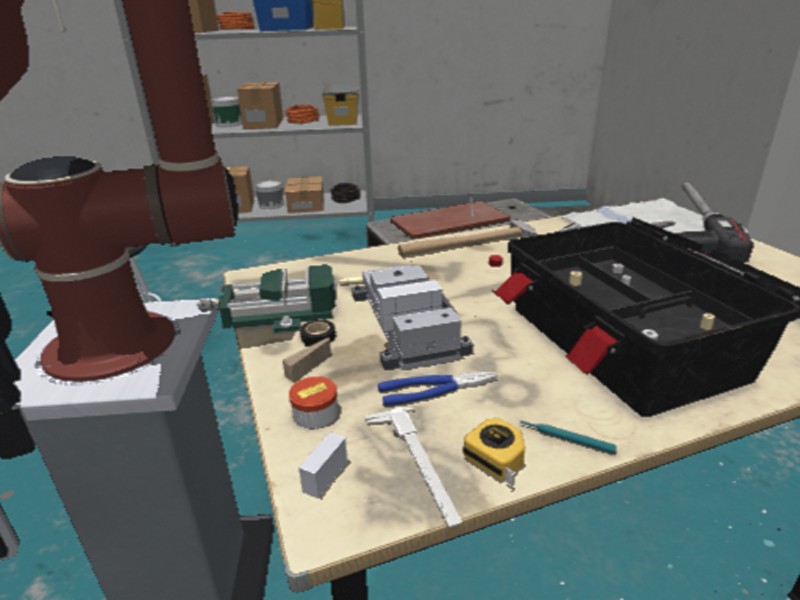

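The top view shows the vise around pixels (350,280) of the 800x600 picture. The fixed jaw is on the right (world -y), with the bright block beside it at (398,275), the sliding jaw at (322,283) and the dark end plate along the top. I'll zoom in next.

```bash
python3 - <<'E'
import cv2
t=cv2.imread("pics/top0.png");s=cv2.imread("pics/side0.png")
a=t[140:220,160:290];cv2.imwrite("pics/topz.png",cv2.resize(a,None,fx=6,fy=6,interpolation=cv2.INTER_CUBIC))
a=s[160:240,215:315];cv2.imwrite("pics/sidez.png",cv2.resize(a,None,fx=7,fy=7,interpolation=cv2.INTER_CUBIC))
E
```

```text
(no output)
```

View pics/topz.png

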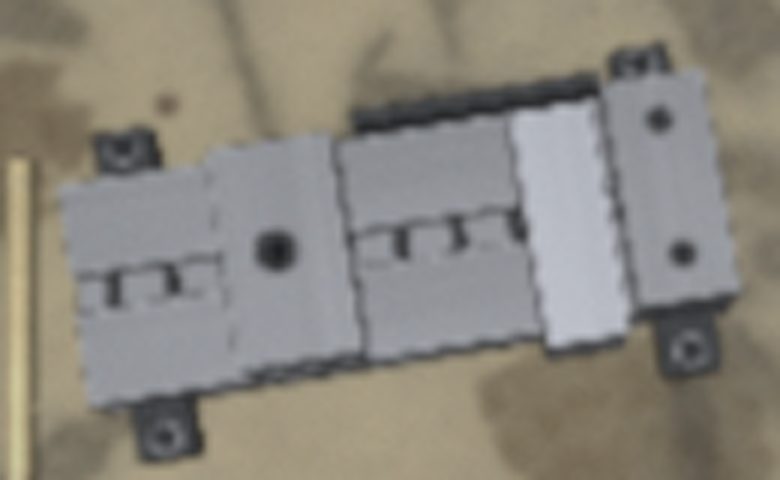

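View pics/sidez.png

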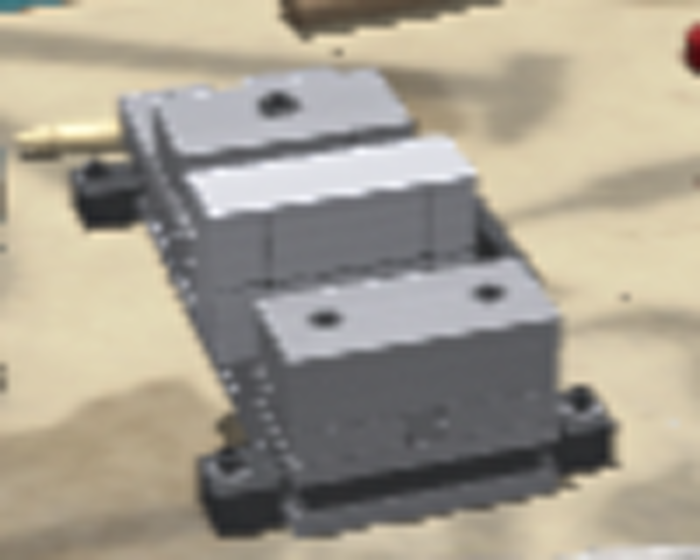

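```bash
cat > h.py <<'E'
from rig import *
import cv2,numpy as np
def ray(c,px,z):
    K,E=np.array(c["K"]),np.array(c["extrinsics"])
    px=np.atleast_2d(px).astype(float)
    d=np.c_[px,np.ones(len(px))]@np.linalg.inv(K).T@E[:3,:3].T
    o=E[:3,3]
    return o+d*((z-o[2])/d[:,2])[:,None]
def proj(c,p):
    K,E=np.array(c["K"]),np.array(c["extrinsics"])
    q=(np.atleast_2d(p)-E[:3,3])@E[:3,:3]
    q=q@K.T
    return q[:,:2]/q[:,2:]
E
python3 - <<'E'
from h import *
c=capture("top");g=cv2.cvtColor(c["frame"],cv2.COLOR_RGB2GRAY)
Z=lambda P:160+0*0+np.array([( (u+.5)/6-.5,(v+.5)/6-.5-20) for u,v in P])
np.set_printoptions(precision=4,suppress=True)
def show(n,P,z):
    w=ray(c,Z(P),z);print(n,z,w[:,:2].tolist());
    for i in range(len(P)):
        d=w[(i+1)%len(P)]-w[i];print("  len %.4f ang %.2f"%(np.hypot(*d[:2]),np.degrees(np.arctan2(d[1],d[0]))))
    print("  mean",w.mean(0))
show("fixed",[(608,85),(705,70),(738,300),(635,312)],.075)
show("block",[(510,112),(595,100),(630,338),(548,348)],.107)
show("slide",[(210,155),(335,135),(365,355),(240,375)],.075)
show("bedleft",[(60,190),(92,405)],.045)
crop=g[140:220,160:290]
for th in(185,195,205):
    m=(crop>th).astype(np.uint8);cs,_=cv2.findContours(m,0,1);b=[x for x in cs if 300<cv2.contourArea(x)<900]
    for x in b:
        r=cv2.minAreaRect(x);p=cv2.boxPoints(r)+[160,140];w=ray(c,p,.107)
        print(th,cv2.contourArea(x),r);print(w[:,:2].tolist(),w.mean(0), "ang",[np.degrees(np.arctan2(*(w[(i+1)%4]-w[i])[[1,0]])) for i in range(4)])
E
```

```text
fixed 0.075 [[0.5889777669060723, -0.07616771384604182], [0.5968538135852092, -0.11840289640336105], [0.4959214357490757, -0.13451343330594387], [0.48949403273808756, -0.09014921715092206]]
  len 0.0430 ang -79.44
  len 0.1022 ang -170.93
  len 0.0448 ang 98.24
  len 0.1005 ang 8.00
  mean [ 0.5428 -0.1048  0.075 ]
block 0.107 [[0.5691962132543669, -0.03426575078336462], [0.5753654322540501, -0.07003138097334195], [0.4745767029004504, -0.087078485073874], [0.4694559101635213, -0.05296754487065076]]
  len 0.0363 ang -80.21
  len 0.1022 ang -170.40
  len 0.0345 ang 98.54
  len 0.1015 ang 10.62
  mean [ 0.5221 -0.0611  0.107 ]
slide 0.075 [[0.5531342621430194, 0.0958921537353709], [0.5634725111313935, 0.04202111013319891], [0.4677226444342256, 0.02551629379601228], [0.4576534682220352, 0.07879757912450873]]
  len 0.0549 ang -79.14
  len 0.0972 ang -170.22
  len 0.0542 ang 100.70
  len 0.0970 ang 10.15
  mean [0.5105 0.0606 0.075 ]
bedleft 0.045 [[0.5409685651083888, 0.1661413442768106], [0.4454022436557049, 0.14707555224893765]]
  len 0.0974 ang -168.72
  len 0.0974 ang 11.28
  mean [0.4932 0.1566 0.045 ]
```

```bash
python3 - <<'E'
import rig;print([(n,getattr(rig,n) if not callable(getattr(rig,n)) else '') for n in dir(rig) if not n.startswith('__')])
from h import *
c=capture("side");np.set_printoptions(precision=1,suppress=True)
t=capture("top")
th=np.radians(10.4);R=np.array([[np.cos(th),-np.sin(th)],[np.sin(th),np.cos(th)]]);o=np.array([.5205,.011])
W=lambda p:np.array([*(o+R@np.array(p[:2])/1e3),p[2]/1e3])
pts={"block":[(-61.6,-88.7,107),(38.4,-88.7,107),(38.4,-53.7,107),(-61.6,-53.7,107)],"fix":[(-50,-140,75),(50,-140,75),(50,-95,75),(-50,-95,75)],"slide":[(-49,20,75),(49,20,75),(49,75,75),(-49,75,75)]}
for n,cc,o_,k,im in(("s",c,(215,160),7,"sidez"),("t",t,(160,140),6,"topz")):
    for m,P in pts.items():
        q=np.array([proj(cc,W(p))[0] for p in P]);print(n,m,((q-o_+.5)*k-.5).tolist())
E
```

```text
[('PlanningError', ''), ('capture', ''), ('sense', ''), ('sign_off', ''), ('tip_extent', 0.022)]
s block [[207.04315904405368, 217.45124294991768], [477.0843132333297, 177.11385152933136], [446.755942872036, 136.02258606815178], [184.97515996196927, 174.03221909992928]]
s fix [[278.68775463130237, 363.0002164224625], [555.0993193895843, 317.81541256938317], [512.0236002925112, 257.96192739669766], [246.62235355255348, 299.7109817111711]]
s slide [[178.57864694665534, 160.1977780416002], [414.62145668334693, 126.23672845024294], [375.5645225145584, 71.8051735022849], [149.52508159231468, 103.0917715602456]]
t block [[630.7521622359926, 334.81200515065376], [593.234411058189, 102.46997699242559], [511.384857766026, 114.90787845468464], [547.9381820755851, 347.64065204776784]]
t fix [[740.8309279303583, 298.5311472443784], [703.2537382425604, 74.21906453369411], [601.5769623450765, 89.65538346554717], [637.9971891477707, 314.4365117001788]]
t slide [[373.66579951872825, 352.98203381429556], [340.8983695070078, 131.51472417094976], [215.4563712169716, 150.56255686886794], [246.81145972188517, 372.59901758496494]]
```

```bash
cat >> h.py <<'E'
from scipy.spatial.transform import Rotation as Ro
YAW=10.4;th=np.radians(YAW);RV=np.array([[np.cos(th),-np.sin(th),0],[np.sin(th),np.cos(th),0],[0,0,1]]);O=np.array([.5205,.011,0])
W=lambda p:O+RV@(np.array(p)/1e3)
def rel(p,tipz=True):
    """vise mm target of fingertip -> total increments in tool frame"""
    s=sense();q=s["eef_rot"];R=Ro.from_quat([q[1],q[2],q[3],q[0]])
    tgt=W(p)+[0,0,tip_extent]
    des=Ro.from_matrix(np.c_[RV[:,0],-RV[:,1],[0,0,-1]])
    rv=(R.inv()*des).as_rotvec(degrees=True)
    v=R.inv().apply(tgt-s["tool_pos"])*1e3
    print("turn",rv.round(2),"shift now-axes",v.round(1),"shift final-axes",(des.inv().apply(tgt-s["tool_pos"])*1e3).round(1))
def st():
    s=sense();p=RV.T@(s["tool_pos"]-[0,0,tip_extent]-O)*1e3
    print("t %.2f tip(vise mm) %s F(vise) %s open %.2f q %s"%(s["clock"],p.round(1),(RV.T@s["wrist_force"]).round(1),s["opening"],s["joint_positions"].round(2)))
E
python3 -c "
from h import *
st();rel([-11.6,-120,150])"
```

```text
t 0.25 tip(vise mm) [-402.5 -531.6  230.7] F(vise) [ 0.4 -0.3 -0.1] open 1.00 q [-1.33  0.05  1.61 -0.    1.48 -0.12]
turn [-0.06 -0.   10.27] shift now-axes [ 458.  -335.2   81.1] shift final-axes [ 390.9 -411.6   80.7]
```

>>> arm_command(increments=[[0, 0, 5.1, 0, 0, 0, 0], [0, 0, 5.1, 0, 0, 0, 0], [0, 0, 0, 26, -27, 0, 0], [0, 0, 0, 26, -27, 0, 0], [0, 0, 0, 26, -27, 0, 0], [0, 0, 0, 26, -27, 0, 0], [0, 0, 0, 26, -27, 0, 0], [0, 0, 0, 26, -27, 0, 0], [0, 0, 0, 26, -27, 0, 0], [0, 0, 0, 26, -27, 0, 0]])

```text
clock: 1.08
tool_pos: [0.39, -0.3313, 0.2502]
eef_rot: [-0.001, 0.997, 0.08, -0.001]
wrist_force: [1.7, 0.2, -0.2]
opening: -0.0
```

```bash
python3 -c "
from h import *
st();rel([-11.6,-120,150])"
```

```text
t 1.08 tip(vise mm) [-190.1 -313.2  228.2] F(vise) [ 1.7 -0.2 -0.2] open -0.00 q [-0.85 -0.22  1.87 -0.    1.49  0.56]
turn [-0.1   0.08 -1.26] shift now-axes [ 174.3 -196.9   78.3] shift final-axes [ 178.5 -193.2   78.2]
```

>>> arm_command(increments=[[0, 0, -1, 25, -28, 0, 0], [0, 0, 0, 26, -28, 0, 0], [0, 0, 0, 26, -28, 0, 0], [0, 0, 0, 26, -28, 0, 0], [0, 0, 0, 26, -28, 0, 0], [0, 0, 0, 25, -26, 0, 0], [0, 0, 0, 15, -18, 15, 0], [0, 0, 0, 7, -8, 30, 0], [0, 0, 0, 0, 0, 20, 0], [0, 0, 0, 0, 0, 0, 0]])

```text
clock: 1.92
tool_pos: [0.5394, -0.0917, 0.1869]
eef_rot: [0.001, 0.996, 0.094, 0.004]
wrist_force: [-0.5, -0.0, -0.4]
opening: 0.001
```

```bash
python3 -c "
from h import *
st();rel([-11.6,-118,97])
for n in('top','side'):
    c=capture(n);cv2.imwrite(f'pics/{n}1.png',cv2.cvtColor(c['frame'],cv2.COLOR_RGB2BGR)[110:260,140:340] if n=='top' else cv2.cvtColor(c['frame'],cv2.COLOR_RGB2BGR)[110:260,180:360])
    cv2.imwrite(f'pics/{n}1.png',cv2.resize(cv2.imread(f'pics/{n}1.png'),None,fx=4,fy=4,interpolation=2))
"
```

```text
t 1.92 tip(vise mm) [ 1.000e-01 -1.044e+02  1.649e+02] F(vise) [-0.5  0.1 -0.4] open 0.00 q [-0.31 -0.09  1.86  0.    1.36  1.08]
turn [ 0.11 -0.48  0.39] shift now-axes [-12.4  13.4  67.8] shift final-axes [-11.7  13.6  67.9]
```

View pics/side1.png

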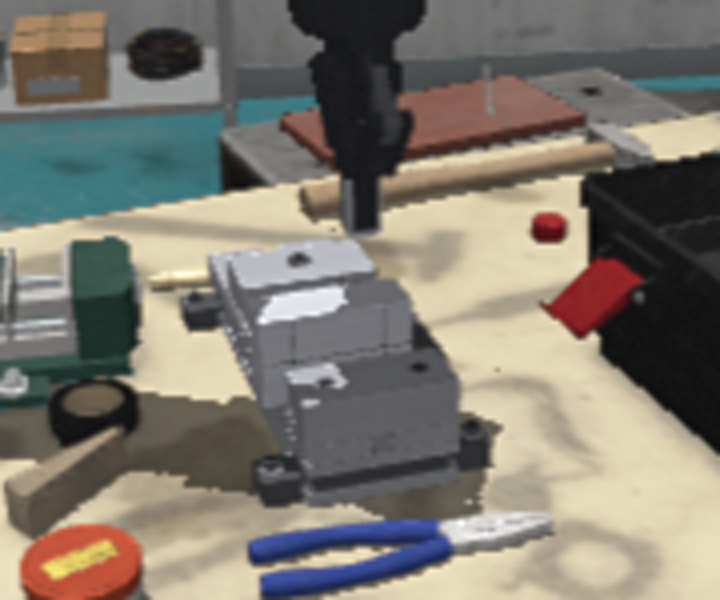

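The side view shows the closed fingertips at about (362,232), above the fixed jaw and block. The block is still on edge, with its top near (330,300). I'll back off over the fixed jaw and go down.

>>> arm_command(increments=[[0, -0.4, 0.4, -12, 16, 0, 0], [0, 0, 0, 0, 0, 10, 0], [0, 0, 0, 0, 0, 20, 0], [0, 0, 0, 0, 0, 20, 0], [0, 0, 0, 0, 0, 12, 0], [0, 0, 0, 0, 0, 0, 0]])

```text
clock: 2.52
tool_pos: [0.5377, -0.1168, 0.1376]
eef_rot: [0.006, 0.996, 0.087, 0.012]
wrist_force: [0.4, -0.2, -0.3]
opening: -0.001
```

```bash
python3 -c "
from h import *
st();rel([-11.6,-118,98])
for n in('top','side'):
    c=capture(n);cv2.imwrite(f'pics/{n}2.png',cv2.cvtColor(c['frame'],cv2.COLOR_RGB2BGR)[110:260,140:340] if n=='top' else cv2.cvtColor(c['frame'],cv2.COLOR_RGB2BGR)[110:260,180:360])
    cv2.imwrite(f'pics/{n}2.png',cv2.resize(cv2.imread(f'pics/{n}2.png'),None,fx=4,fy=4,interpolation=2))
"
```

```text
t 2.52 tip(vise mm) [  -6.2 -128.8  115.6] F(vise) [ 0.4 -0.3 -0.3] open -0.00 q [-0.35 -0.04  1.91 -0.    1.25  1.05]
turn [ 0.77 -1.29 -0.46] shift now-axes [ -5.9 -11.   17.4] shift final-axes [ -5.4 -10.8  17.6]
```

View pics/side2.png

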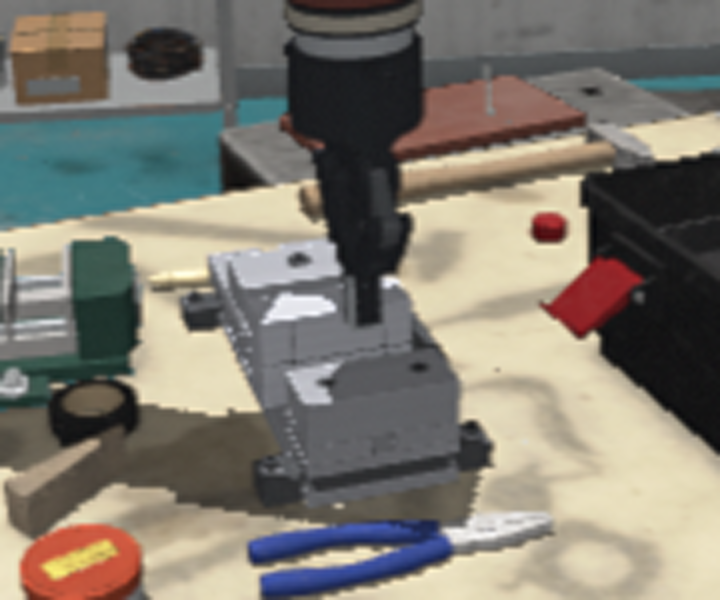

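The side view shows the fingertips at about (367,322), in front of the block's upper face and above the fixed jaw, with clearance.

```bash
python3 -c "
from h import *
c=capture('side');s=sense();p=s['tool_pos']
for e in (.022,.030): print(((proj(c,p-[0,0,e])-[180,110]+.5)*4).round())
"
```

```text
[[366. 324.]]
[[367. 336.]]
```

>>> arm_command(increments=[[0.8, -1.3, -0.5, -6, 0, 17, 0], [0, 0, 0, 0, 0, 4, 0], [0, 0, 0, 0, 0, 0, 0]])

```text
clock: 2.92
tool_pos: [0.5356, -0.1191, 0.1215]
eef_rot: [0.002, 0.996, 0.092, 0.004]
wrist_force: [0.8, -0.4, 0.5]
opening: 0.002
```

```bash
python3 -c "
from h import *
st();rel([-11.6,-118,97])"
```

```text
t 2.92 tip(vise mm) [  -8.6 -130.7   99.5] F(vise) [ 0.7 -0.6  0.5] open 0.00 q [-0.35 -0.01  1.91  0.    1.24  1.03]
turn [ 0.21 -0.42  0.14] shift now-axes [ -3.  -12.7   2.4] shift final-axes [ -3.  -12.7   2.5]
```

>>> arm_command(increments=[[0, -0.4, 0, -3, -10, 1.5, 0], [0, 0, 0, 0, -8, 1, 0], [0, 0, 0, 0, -5, 0, 0], [0, 0, 0, 0, -4, 0, 0], [0, 0, 0, 0, -4, 0, 0]])

```text
clock: 3.33
tool_pos: [0.5265, -0.0874, 0.1194]
eef_rot: [0.003, 0.996, 0.092, -0.0]
wrist_force: [-3.1, -6.5, 8.2]
opening: -0.001
```

```bash
python3 -c "
from h import *
st();rel([-11.6,-88,97])"
```

```text
t 3.33 tip(vise mm) [-11.8 -97.9  97.4] F(vise) [-4.2 -5.8  8.2] open -0.00 q [-0.3  -0.04  1.94 -0.01  1.24  1.09]
turn [0.36 0.04 0.16] shift now-axes [ 0.3 -9.9  0.3] shift final-axes [ 0.2 -9.9  0.4]
```

>>> arm_command(increments=[[0, 0, 0, 0, -4, 0, 0], [0, 0, 0, 0, -4, 0, 0], [0, 0, 0, 0, -4, 0, 0]])

```text
clock: 3.58
tool_pos: [0.5255, -0.077, 0.1235]
eef_rot: [0.007, 0.996, 0.093, 0.001]
wrist_force: [-1.4, -2.5, 2.9]
opening: -0.002
```

```bash
cat > look.py <<'E'
import sys
from h import *
st()
k=sys.argv[1]
T=capture('top')['frame'];S=capture('side')['frame']
a=cv2.resize(T[125:235,150:300],(600,440),interpolation=2);b=cv2.resize(S[140:250,200:330],(0,0),fx=4,fy=4,interpolation=2)
cv2.imwrite(f'pics/{k}.png',cv2.resize(cv2.cvtColor(np.hstack([a,b]),cv2.COLOR_RGB2BGR),(800,314),interpolation=3))
E
python3 look.py p1
```

```text
t 3.58 tip(vise mm) [-11.  -87.5 101.5] F(vise) [-1.8 -2.2  2.9] open -0.00 q [-0.28 -0.06  1.95 -0.01  1.24  1.11]
```

View pics/p1.png

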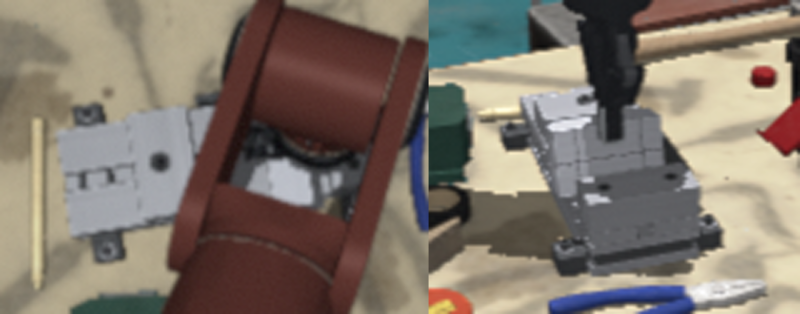

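The side view shows the block at (610,135) leaning away from the fixed jaw with the finger against its face; the scribe lines show. I'll keep pushing gently and correct the height.

>>> arm_command(increments=[[0.8, 0, 0, 0, -4, 2, 0], [0, 0, 0, 0, -4, 1, 0], [0, 0, 0, 0, -4, 0, 0]])

```text
clock: 3.93
tool_pos: [0.5239, -0.0636, 0.12]
eef_rot: [-0.001, 0.996, 0.093, 0.002]
wrist_force: [1.0, -0.6, 0.0]
opening: 0.003
```

```bash
python3 look.py p2
```

```text
t 3.93 tip(vise mm) [-10.2 -74.   98. ] F(vise) [ 0.8 -0.8  0. ] open 0.00 q [-0.26 -0.06  1.96  0.    1.24  1.12]
```

View pics/p2.png

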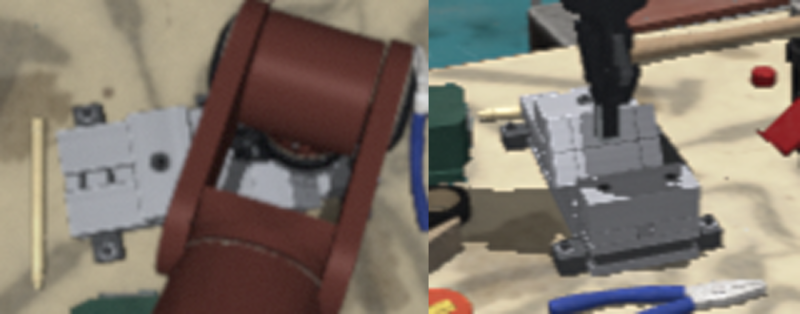

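The block leans further, with its face now lit at (620,140), and the force is near zero, so it's close to its balance point. Pushing on.

>>> arm_command(increments=[[0, 0, 0, 0, -4, 0, 0], [0, 0, 0, 0, -4, 0, 0], [0, 0, 0, 0, -3, 0, 0], [0, 0, 0, 0, 0, 0, 0]])

```text
clock: 4.37
tool_pos: [0.5199, -0.0502, 0.1177]
eef_rot: [-0.003, 0.996, 0.093, -0.0]
wrist_force: [0.5, -0.2, 0.2]
opening: -0.002
```

```bash
python3 look.py p3
```

```text
t 4.37 tip(vise mm) [-11.7 -60.1  95.7] F(vise) [ 0.5 -0.3  0.2] open -0.00 q [-0.24 -0.07  1.97  0.01  1.24  1.14]
```

View pics/p3.png

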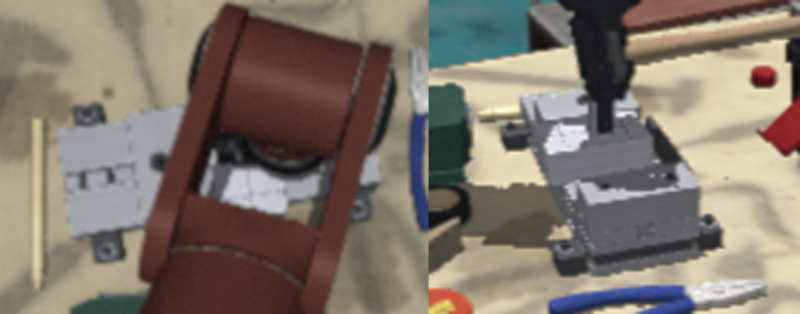

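The block now lies flat at (610,145) in the side view, its top below the fingertips. I'll go up and out to the vise's -x side, which also clears the top view.

>>> arm_command(increments=[[0, 0, 0, 0, 0, -20, 0], [0, 0, 0, 0, 0, -25, 0], [0, 0, 0, -20, 0, -10, 0], [0, 0, 0, -25, 0, 0, 0], [0, 0, 0, -25, 0, 0, 0], [0, 0, 0, -20, -10, 0, 0], [0, 0, 0, 0, -10, 0, 0], [0, 0, 0, 0, 0, 0, 0]])

```text
clock: 5.13
tool_pos: [0.4255, -0.049, 0.1762]
eef_rot: [-0.002, 0.996, 0.092, 0.001]
wrist_force: [0.9, 0.0, -0.0]
opening: 0.0
```

```bash
python3 look.py p4
```

```text
t 5.13 tip(vise mm) [-104.3  -41.8  154.2] F(vise) [ 0.9 -0.2 -0. ] open 0.00 q [-0.29 -0.39  2.13  0.    1.4   1.09]
```

View pics/p4.png

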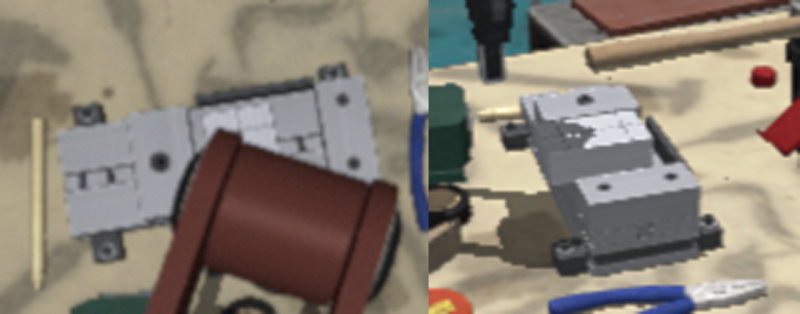

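The block is flat with the scribed face up, seen in the side view at (605,130) with its cross lines visible. I'll measure it with a zoom on the side view.

```bash
python3 - <<'E'
from h import *
S=capture('side')['frame'];T=capture('top')['frame']
cv2.imwrite('pics/s5.png',cv2.cvtColor(cv2.resize(S[160:230,225:295],(700,700)[:2],interpolation=2)[:600],cv2.COLOR_RGB2BGR))
cv2.imwrite('pics/t5.png',cv2.cvtColor(cv2.resize(T[145:205,205:285],(800,600),interpolation=2),cv2.COLOR_RGB2BGR))
E
```

```text
(no output)
```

View pics/s5.png

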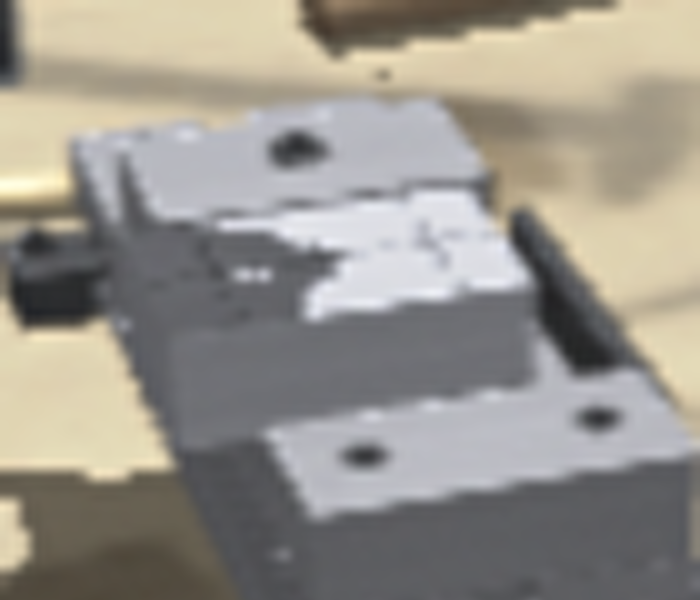

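View pics/t5.png

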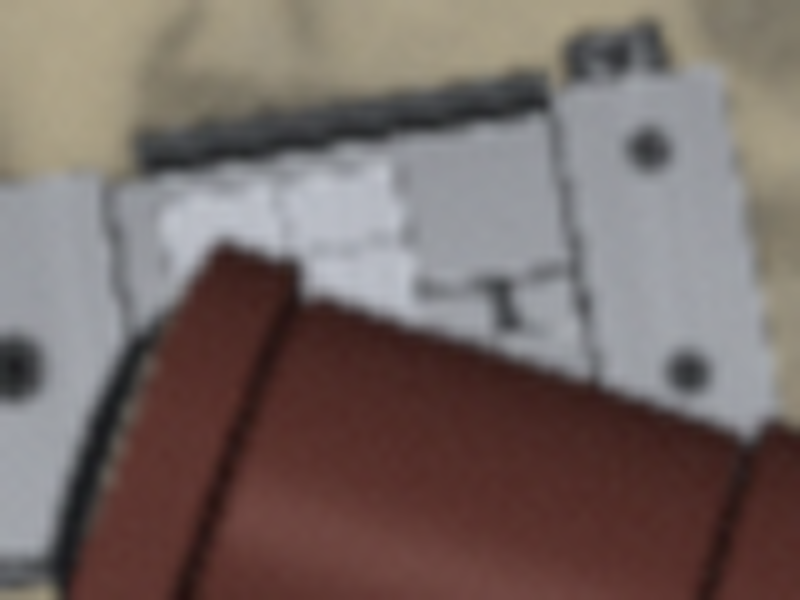

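The block's top corners appear in the side zoom at (165,335) and (535,288), and in the top zoom at (160,200) and (390,162), with the -y edge going to (415,320).

```bash
python3 - <<'E'
from h import *
np.set_printoptions(precision=1,suppress=True)
s=capture('side');t=capture('top')
f=lambda c,o,P:(RV.T@(ray(c,np.array([((u+.5)/10-.5+o[0],(v+.5)/10-.5+o[1]) for u,v in P]),.080)-O).T).T*1e3
print(f(s,(225,160),[(165,335),(535,288),(492,205)]))
print(f(t,(205,145),[(160,200),(390,162),(415,320)]))
rel([-80,-24,150])
E
```

```text
[[-61.9 -49.8  80. ]
 [ 37.3 -54.5  80. ]
 [ 41.2  -4.3  80. ]]
[[ 38.4  10.3  80. ]
 [ 39.1 -50.2  80. ]
 [ -2.9 -50.3  80. ]]
turn [-0.2  0.   0.2] shift now-axes [ 23.7 -18.8   3.9] shift final-axes [ 23.6 -18.9   3.9]
```

>>> arm_command(increments=[[0, 0, 0, 8, -18, 0, 0], [0, 0, 0, 5, -3, 15, 0], [0, 0, 0, 0, 0, 25, 0], [0, 0, 0, 0, 0, 25, 0], [0, 0, 0, 0, 0, 15, 0], [0, 0, 0, 0, 0, 5, 0], [0, 0, 0, 0, 0, 0, 0]])

```text
clock: 6.02
tool_pos: [0.4407, -0.0268, 0.0894]
eef_rot: [-0.001, 0.996, 0.092, 0.001]
wrist_force: [0.2, 0.3, 0.1]
opening: -0.003
```

```bash
python3 look.py p6; python3 -c "
from h import *
rel([-88,-21,58])"
```

```text
t 6.02 tip(vise mm) [-85.3 -22.8  67.4] F(vise) [0.3 0.3 0.1] open -0.00 q [-0.23 -0.24  2.17  0.    1.21  1.15]
turn [-0.05 -0.29  0.2 ] shift now-axes [-3.6 -2.2 11.1] shift final-axes [-3.5 -2.2 11.1]
```

View pics/p6.png

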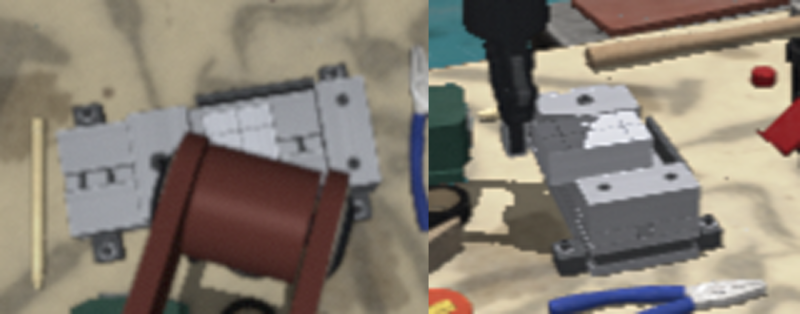

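The fingertips stand at (515,150), off the block's near (-x) end. I'll lower them and push along x in small steps.

>>> arm_command(increments=[[0, 0, 0, 0, -1, 9, 0], [0, 0, 0, 4, -1, 0, 0], [0, 0, 0, 4, 0, 0, 0], [0, 0, 0, 3, 0, 0, 0], [0, 0, 0, 2, 0, 0, 0], [0, 0, 0, 2, 0, 0, 0]])

```text
clock: 6.62
tool_pos: [0.4566, -0.0231, 0.0849]
eef_rot: [0.001, 0.996, 0.093, -0.0]
wrist_force: [-9.6, -2.8, 7.4]
opening: -0.003
```

```bash
python3 -c "
from h import *
st();rel([-61,-21,58])"
```

```text
t 6.62 tip(vise mm) [-69.  -22.   62.9] F(vise) [-9.9 -1.   7.4] open -0.00 q [-0.21 -0.19  2.14 -0.    1.19  1.17]
turn [0.07 0.02 0.25] shift now-axes [ 8.  -1.   4.9] shift final-axes [ 8.  -1.   4.9]
```

>>> arm_command(increments=[[0, 0, 0, 2, 0, 0, 0], [0, 0, 0, 2, 0, 0, 0], [0, 0, 0, 2, 0, 0, 0]])

```text
clock: 6.87
tool_pos: [0.4582, -0.0227, 0.085]
eef_rot: [0.001, 0.996, 0.094, -0.009]
wrist_force: [-8.6, -1.2, 5.6]
opening: -0.002
```

```bash
python3 -c "
from h import *
st()"
```

```text
t 6.87 tip(vise mm) [-67.4 -21.9  63. ] F(vise) [-8.7  0.4  5.6] open -0.00 q [-0.21 -0.17  2.12 -0.01  1.21  1.18]
```

>>> arm_command(increments=[[0, 0, 0, 3, 0, -1, 0], [0, 0, 0, 3, 0, -1, 0], [0, 0, 0, 3, 0, 0, 0], [0, 0, 0, 3, 0, 0, 0]])

```text
clock: 7.2
tool_pos: [0.4662, -0.0206, 0.0852]
eef_rot: [0.001, 0.995, 0.094, -0.016]
wrist_force: [-10.1, -2.5, 7.6]
opening: 0.006
```

```bash
python3 look.py p7; python3 -c "
from h import *
rel([-61,-21,62])"
```

```text
t 7.20 tip(vise mm) [-59.1 -21.3  63.2] F(vise) [-10.4  -0.6   7.6] open 0.01 q [-0.2  -0.14  2.1  -0.01  1.22  1.19]
turn [-0.03  1.66  0.38] shift now-axes [-2.8 -0.3  1.3] shift final-axes [-2.8 -0.3  1.2]
```

View pics/p7.png

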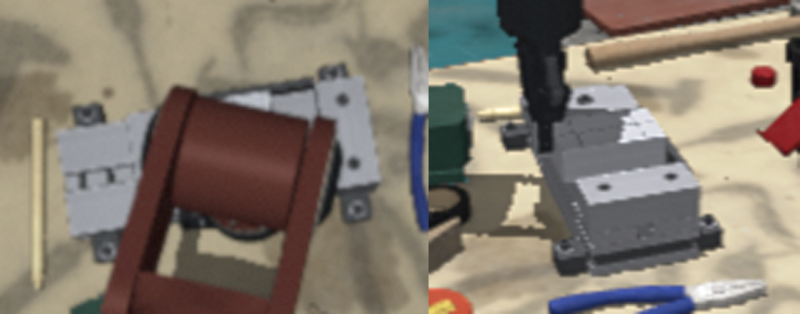

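The block has moved towards the end plate; its right end is at (668,160). Next: keep going until the force rises.

>>> arm_command(increments=[[0, 0.6, 0, 3, 0, 0, 0], [0, 0.4, 0, 3, 0, 0, 0]])

```text
clock: 7.47
tool_pos: [0.4674, -0.0205, 0.0851]
eef_rot: [0.001, 0.995, 0.095, -0.016]
wrist_force: [-19.0, -4.2, 14.4]
opening: 0.001
```

```bash
python3 -c "
from h import *
st()
s=capture('side')['frame']
cv2.imwrite('pics/s8.png',cv2.cvtColor(cv2.resize(s[160:220,225:295],(700,600),interpolation=2),cv2.COLOR_RGB2BGR))"
```

```text
t 7.47 tip(vise mm) [-58.  -21.4  63.1] F(vise) [-19.5  -0.7  14.4] open 0.00 q [-0.2  -0.14  2.09 -0.01  1.22  1.19]
```

View pics/s8.png

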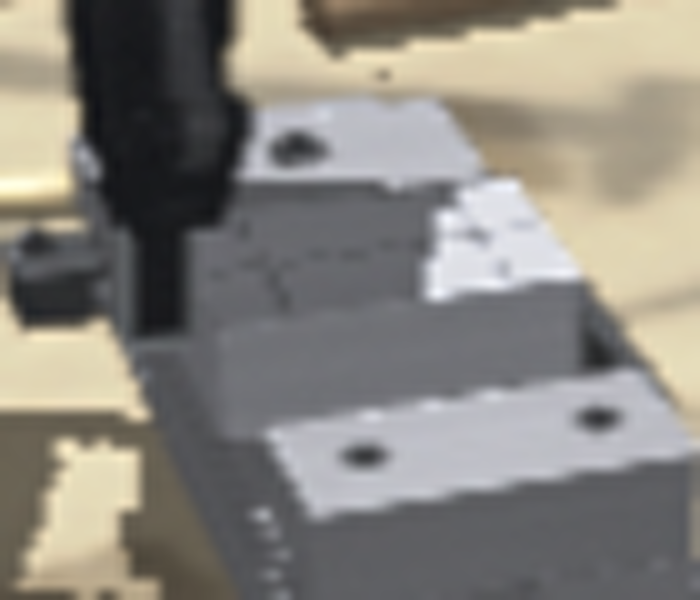

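The block's end is against the end plate: the force rose to 19.5 N with no more motion, and the zoom shows the right end at (582,285) hiding the plate edge. I'll back off, lift and look.

>>> arm_command(increments=[[0, 0, 0, -6, 0, 0, 0], [0, 0, 0, -15, 0, 0, 0], [0, 0.5, 0, -8, 0, -10, 0], [0, 0.5, 0, 0, 0, -25, 0], [0, 0, 0, 0, 0, -30, 0], [0, 0, 0, 0, 0, -25, 0], [0, 0, 0, 0, 0, -10, 0], [0, 0, 0, 0, -20, 0, 0], [0, 0, 0, 0, -30, 0, 0], [0, 0, 0, 0, -30, 0, 0]])

```text
clock: 8.35
tool_pos: [0.4341, 0.0513, 0.1976]
eef_rot: [0.002, 0.996, 0.09, 0.007]
wrist_force: [0.0, 1.1, -0.3]
opening: 0.004
```

>>> arm_command(increments=[[0, 0, 0, 0, -25, 0, 0], [0, 0, 0, 20, -10, 0, 0], [0, 0, 0, 0, 0, 0, 0]])

```text
clock: 8.6
tool_pos: [0.4486, 0.0955, 0.1988]
eef_rot: [0.0, 0.996, 0.093, 0.011]
wrist_force: [1.5, -0.4, -0.2]
opening: -0.004
```

```bash
python3 look.py p9; python3 -c "
from h import *
rel([0,108,120])
T=capture('top')['frame'];cv2.imwrite('pics/t9.png',cv2.cvtColor(cv2.resize(T[145:205,205:285],(800,600),interpolation=2),cv2.COLOR_RGB2BGR))"
```

```text
t 8.60 tip(vise mm) [-55.5  96.1 176.8] F(vise) [ 1.4 -0.7 -0.2] open -0.00 q [ 0.05 -0.34  2.06  0.    1.4   1.43]
turn [ 0.2  -1.06  0.16] shift now-axes [ 56.4 -13.3  57.2] shift final-axes [ 57.4 -13.3  56.2]
```

View pics/p9.png

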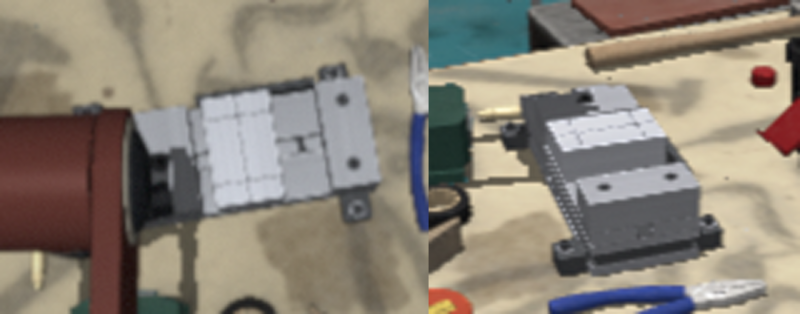

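View pics/t9.png

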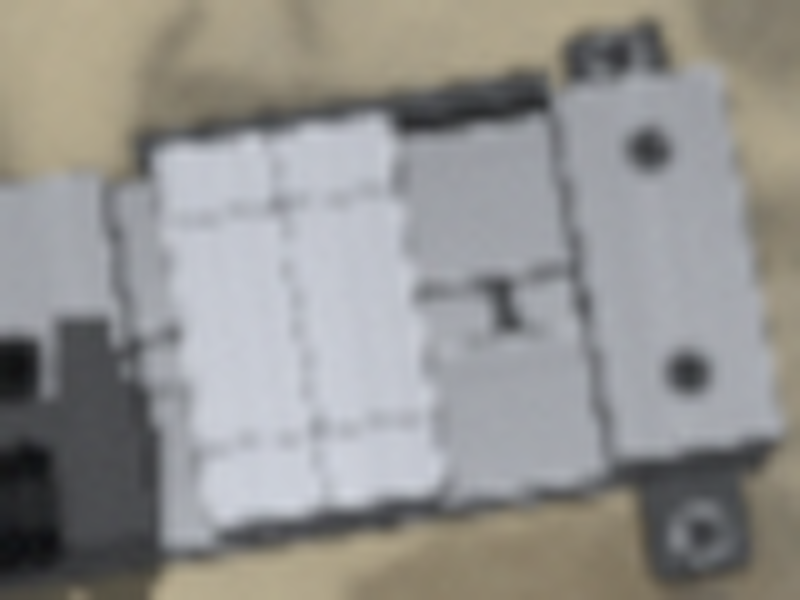

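Top zoom: the block's top corners are at about (155,145), (385,115), (440,485) and (212,525), so it's flat and against the end plate. I'll check its yaw and x.

```bash
python3 - <<'E'
from h import *
np.set_printoptions(precision=1,suppress=True)
t=capture('top')
f=lambda P,z:(RV.T@(ray(t,np.array([((u+.5)/10-.5+205,(v+.5)/10-.5+145) for u,v in P]),z)-O).T).T*1e3
print(f([(155,145),(385,115),(440,485),(212,525)],.080))
print(f([(560,90),(608,465)],.075), f([(110,180),(160,550)],.075))
g=cv2.cvtColor(t['frame'],cv2.COLOR_RGB2GRAY)[145:205,205:285]
for th in(180,190,200,210):
    m=(g>th).astype(np.uint8);cs,_=cv2.findContours(m,0,1);x=max(cs,key=cv2.contourArea) if cs else None
    if x is not None:
        p=cv2.boxPoints(cv2.minAreaRect(x));print(th,cv2.contourArea(x));print((RV.T@(ray(t,p+[205,145],.080)-O).T).T*1e3)
E
```

```text
[[ 52.9   9.4  80. ]
 [ 51.6 -50.8  80. ]
 [-46.4 -50.1  80. ]
 [-47.6   9.4  80. ]]
[[ 52.3 -97.2  75. ]
 [-47.4 -93.9  75. ]] [[ 46.6  22.6  75. ]
 [-51.4  23.8  75. ]]
180 783.0
[[ 49.9  10.4  80. ]
 [ 49.6 -53.   80. ]
 [-46.3 -52.2  80. ]
 [-45.9  10.5  80. ]]
190 542.0
[[ 29.4  10.4  80. ]
 [ 29.5 -50.1  80. ]
 [-46.1 -49.9  80. ]
 [-46.   10.1  80. ]]
200 108.5
[[ 19.9   7.2  80. ]
 [ 19.6 -18.8  80. ]
 [-25.2 -18.4  80. ]
 [-24.9   7.5  80. ]]
```

Yaw is within about 0.5°, and the end is at x ≈ 50 within calibration. Next, over to the back of the sliding jaw.

>>> arm_command(increments=[[0, -0.8, 0, 28, -8, 0, 0], [0, 0, 0, 28, -5, 5, 0], [0, 0, 0, 0, 0, 20, 0], [0, 0, 0, 0, 0, 25, 0], [0, 0, 0, 0, 0, 5, 0], [0, 0, 0, 0, 0, 0, 0]])

```text
clock: 9.3
tool_pos: [0.5017, 0.1111, 0.1422]
eef_rot: [0.002, 0.996, 0.087, 0.004]
wrist_force: [-0.7, 0.2, 0.5]
opening: 0.002
```

```bash
python3 look.py p10; python3 -c "
from h import *
rel([0,106,58])"
```

```text
t 9.30 tip(vise mm) [ -0.5 101.9 120.2] F(vise) [-0.6  0.3  0.5] open 0.00 q [ 0.08 -0.12  1.98 -0.    1.28  1.47]
turn [ 0.29 -0.52 -0.46] shift now-axes [-0.5 -4.3 63.4] shift final-axes [ 0.1 -4.  63.4]
```

View pics/p10.png

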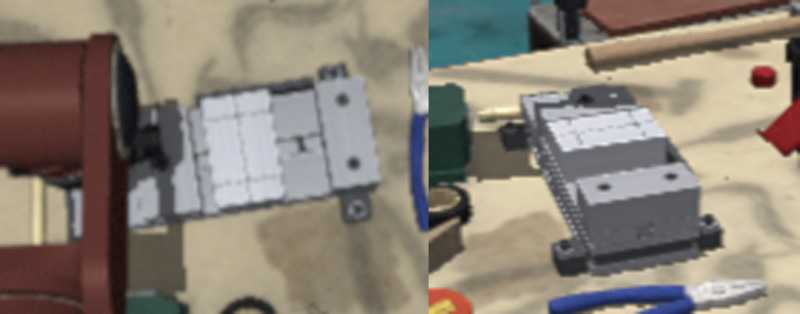

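The fingertips are now above the bed behind the sliding jaw, and the vise is unchanged. I'll lower in steps and check the force for contact.

>>> arm_command(increments=[[0.3, -0.5, -0.4, 0, -6, 10, 0], [0, 0, 0, 0, 0, 20, 0], [0, 0, 0, 0, 0, 20, 0], [0, 0, 0, 0, 0, 8, 0], [0, 0, 0, 0, 0, 0, 0]])

```text
clock: 9.82
tool_pos: [0.5053, 0.1181, 0.0902]
eef_rot: [-0.001, 0.996, 0.09, 0.006]
wrist_force: [-0.1, 0.2, 0.1]
opening: -0.001
```

```bash
python3 -c "
from h import *
st();rel([0,95,58])"
```

```text
t 9.82 tip(vise mm) [  4.4 108.   68.2] F(vise) [-0.1  0.2  0.1] open -0.00 q [ 0.09 -0.05  2.    0.    1.18  1.48]
turn [-0.03 -0.75 -0.09] shift now-axes [-4.5 13.1 10.1] shift final-axes [-4.4 13.  10.2]
```

>>> arm_command(increments=[[0, -0.7, 0, -4, 2, 9, 0], [0, 0, 0, 0, 4, 0, 0], [0, 0, 0, 0, 4, 0, 0], [0, 0, 0, 0, 3, 0, 0], [0, 0, 0, 0, 3, 0, 0], [0, 0, 0, 0, 3, 0, 0]])

```text
clock: 10.32
tool_pos: [0.5062, 0.0989, 0.0837]
eef_rot: [-0.002, 0.996, 0.09, 0.002]
wrist_force: [-1.0, 5.3, -3.2]
opening: -0.001
```

```bash
python3 -c "
from h import *
st()"
```

```text
t 10.32 tip(vise mm) [ 1.8 89.  61.7] F(vise) [-0.1  5.4 -3.2] open -0.00 q [ 0.05 -0.04  2.01  0.01  1.17  1.43]
```

>>> arm_command(increments=[[0, 0, 0, 0, 4, 1, 0], [0, 0, 0, 0, 4, 0, 0], [0, 0, 0, 0, 4, 0, 0], [0, 0, 0, 0, 4, 0, 0]])

```text
clock: 10.65
tool_pos: [0.509, 0.0855, 0.0833]
eef_rot: [-0.007, 0.996, 0.089, 0.002]
wrist_force: [-2.2, 13.2, 0.3]
opening: -0.002
```

```bash
python3 look.py p11
```

```text
t 10.65 tip(vise mm) [ 2.1 75.4 61.3] F(vise) [ 0.3 13.4  0.3] open -0.00 q [ 0.01 -0.04  2.01  0.02  1.17  1.4 ]
```

View pics/p11.png

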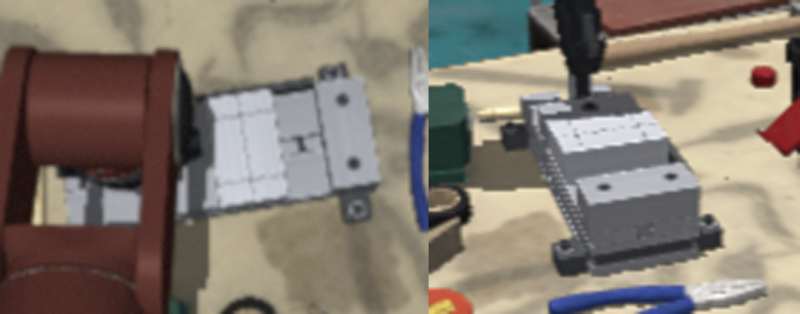

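The jaw has come up against the block (jaw edge near x=212 in the top view), and the force is 13 N. I'll push on steadily.

>>> arm_command(increments=[[-0.4, 0, 0, 0, 4, 0, 0], [-0.2, 0, 0, 0, 4, 0, 0], [0, 0, 0, 0, 4, 0, 0], [0, 0, 0, 0, 4, 0, 0], [0, 0, 0, 0, 4, 0, 0]])

```text
clock: 11.17
tool_pos: [0.511, 0.0752, 0.0836]
eef_rot: [-0.015, 0.996, 0.088, 0.002]
wrist_force: [-2.1, 12.4, 1.0]
opening: -0.003
```

```bash
python3 look.py p12
```

```text
t 11.17 tip(vise mm) [ 2.3 64.8 61.6] F(vise) [ 0.1 12.6  1. ] open -0.00 q [-0.01 -0.04  2.    0.03  1.18  1.37]
```

View pics/p12.png

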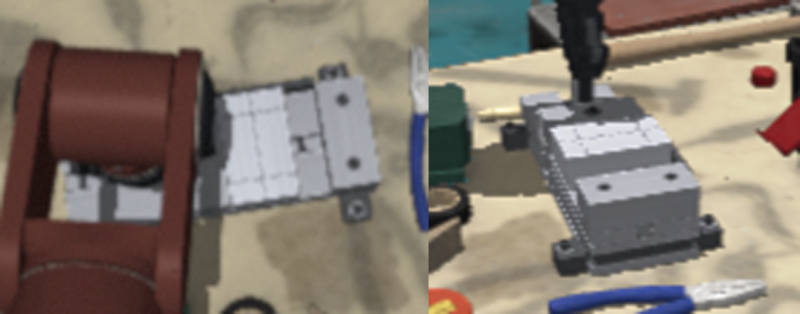

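The block and jaw are moving together (block left edge near x=225 in the top view). Continuing.

>>> arm_command(increments=[[-0.8, 0, 0, 0, 5, 0, 0], [-0.5, 0, 0, 0, 5, 0, 0], [-0.5, 0, 0, 0, 5, 0, 0], [-0.5, 0, 0, 0, 5, 0, 0], [-0.5, 0, 0, 0, 5, 0, 0]])

```text
clock: 11.68
tool_pos: [0.5139, 0.0601, 0.0832]
eef_rot: [-0.004, 0.996, 0.087, 0.003]
wrist_force: [-1.3, 12.9, 0.4]
opening: 0.002
```

```bash
python3 look.py p13; python3 -c "
from h import *
rel([0,33,60])"
```

```text
t 11.68 tip(vise mm) [ 2.4 49.5 61.2] F(vise) [ 1.  12.9  0.4] open 0.00 q [-0.03 -0.04  2.    0.01  1.17  1.36]
turn [-0.3  -0.41 -0.41] shift now-axes [-2.3 15.9  1.1] shift final-axes [-2.4 15.9  1.2]
```

View pics/p13.png

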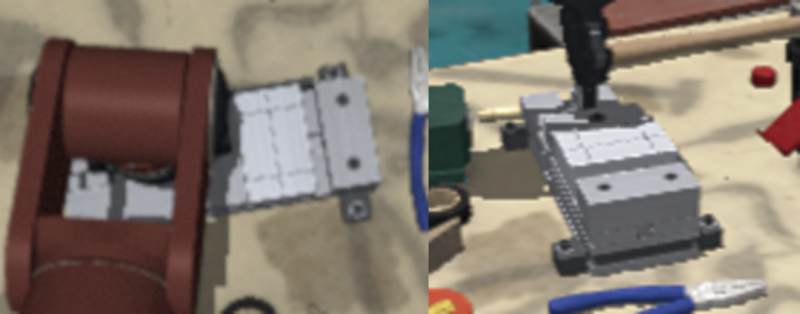

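About 10–15 mm of bed is left between block and fixed jaw (top view x 305 to 318).

>>> arm_command(increments=[[-0.4, 0, 0, 0, 4.5, 0, 0], [-0.3, 0, 0, 0, 4.5, 0, 0], [-0.3, 0, 0, 0, 4.5, 0, 0]])

```text
clock: 12.03
tool_pos: [0.5154, 0.0523, 0.0832]
eef_rot: [-0.002, 0.996, 0.087, 0.004]
wrist_force: [-1.5, 12.5, 1.6]
opening: 0.003
```

>>> arm_command(increments=[[-0.4, 0, 0, 0, 4, 0, 0], [-0.3, 0, 0, 0, 4, 0, 0]])

```text
clock: 12.2
tool_pos: [0.5162, 0.0483, 0.0832]
eef_rot: [-0.001, 0.996, 0.086, 0.004]
wrist_force: [-1.1, 13.5, 0.4]
opening: -0.001
```

```bash
python3 look.py p14; python3 -c "
from h import *
rel([0,33,60])"
```

```text
t 12.20 tip(vise mm) [ 2.5 37.5 61.2] F(vise) [ 1.4 13.5  0.4] open -0.00 q [-0.05 -0.03  2.    0.    1.17  1.34]
turn [-0.07 -0.46 -0.52] shift now-axes [-2.5  4.1  1.2] shift final-axes [-2.5  4.   1.2]
```

View pics/p14.png

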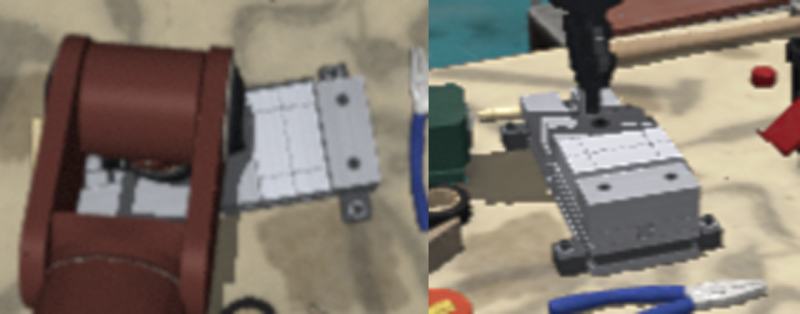

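The block is nearly at the fixed jaw (gap at x≈320 in the top view is almost gone). Taking the last few millimetres with smaller steps.

>>> arm_command(increments=[[-0.3, 0, 0, 0, 4, 0, 0], [-0.3, 0, 0, 0, 4, 0, 0]])

```text
clock: 12.47
tool_pos: [0.5168, 0.0454, 0.0832]
eef_rot: [-0.003, 0.996, 0.085, 0.004]
wrist_force: [-3.1, 21.8, 3.5]
opening: 0.001
```

>>> arm_command(increments=[[-0.3, 0, 0, 0, 4, 0, 0]])

```text
clock: 12.55
tool_pos: [0.5168, 0.0454, 0.0832]
eef_rot: [-0.006, 0.996, 0.085, 0.004]
wrist_force: [-3.4, 20.6, 2.2]
opening: 0.001
```

>>> arm_command(increments=[[0, 0, 0, 0, 4, 0, 0]])

```text
clock: 12.63
tool_pos: [0.5168, 0.0454, 0.0834]
eef_rot: [-0.011, 0.996, 0.085, 0.003]
wrist_force: [-2.8, 18.3, 2.2]
opening: 0.001
```

```bash
python3 -c "
from h import *
st()"
```

```text
t 12.63 tip(vise mm) [ 2.6 34.5 61.4] F(vise) [ 0.5 18.6  2.2] open 0.00 q [-0.07 -0.03  2.    0.02  1.17  1.33]
```

The jaw stopped dead at about 20 N, so it's snug. I'll back off, lift away and inspect.

>>> arm_command(increments=[[0, 0, 0, 0, -6, 0, 0], [0, 0, 0, 0, -15, 0, 0], [0, 0, 0, 0, -15, 0, 0], [0, 0, 0, 0, -5, -20, 0], [0, 0, 0, 0, 0, -30, 0], [0, 0, 0, 0, 0, -35, 0], [0, 0, 0, 0, -10, -35, 0], [0, 0, 0, 0, -30, -20, 0], [0, 0, 0, 0, -35, 0, 0], [0, 0, 0, 0, -35, 0, 0]])

```text
clock: 13.47
tool_pos: [0.4934, 0.1843, 0.2334]
eef_rot: [-0.001, 0.997, 0.079, 0.006]
wrist_force: [0.4, 0.1, -1.3]
opening: 0.001
```

>>> arm_command(increments=[[0, 0, 0, 0, -30, 0, 0], [0, 0, 0, 0, -15, 0, 0], [0, 0, 0, 0, 0, 0, 0], [0, 0, 0, 0, 0, 0, 0]])

```text
clock: 13.8
tool_pos: [0.4879, 0.2328, 0.2383]
eef_rot: [0.001, 0.997, 0.082, 0.012]
wrist_force: [-0.4, -0.8, 0.8]
opening: -0.0
```

```bash
python3 - <<'E'
from h import *
st()
t=capture('top');s=capture('side')
cv2.imwrite('pics/t15.png',cv2.cvtColor(cv2.resize(t['frame'][145:205,205:285],(800,600),interpolation=2),cv2.COLOR_RGB2BGR))
cv2.imwrite('pics/s15.png',cv2.cvtColor(cv2.resize(s['frame'][160:220,225:305],(800,600),interpolation=2),cv2.COLOR_RGB2BGR))
cv2.imwrite('pics/f15.png',cv2.cvtColor(s['frame'],cv2.COLOR_RGB2BGR));cv2.imwrite('pics/ft15.png',cv2.cvtColor(t['frame'],cv2.COLOR_RGB2BGR))
E
```

```text
t 13.80 tip(vise mm) [  8.  224.  216.3] F(vise) [-0.5 -0.7  0.8] open -0.00 q [ 0.31 -0.15  1.84 -0.01  1.44  1.72]
```

View pics/t15.png

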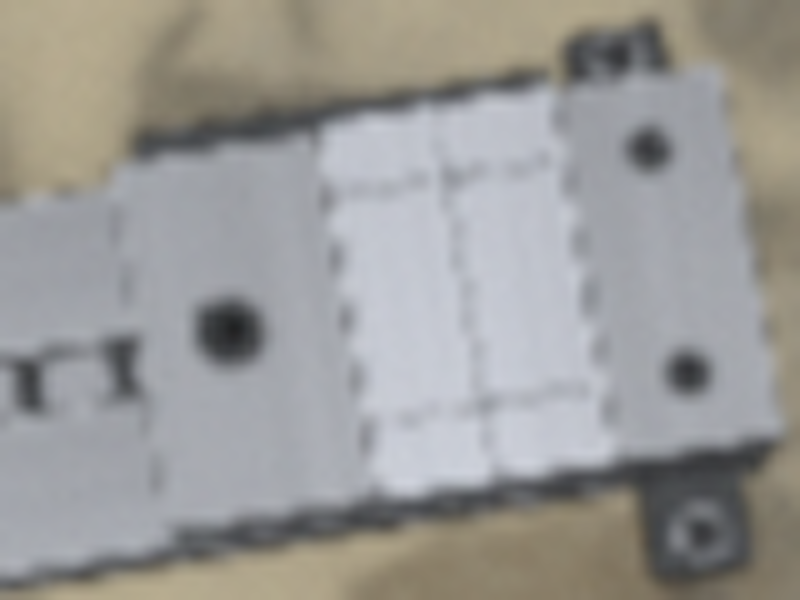

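View pics/s15.png

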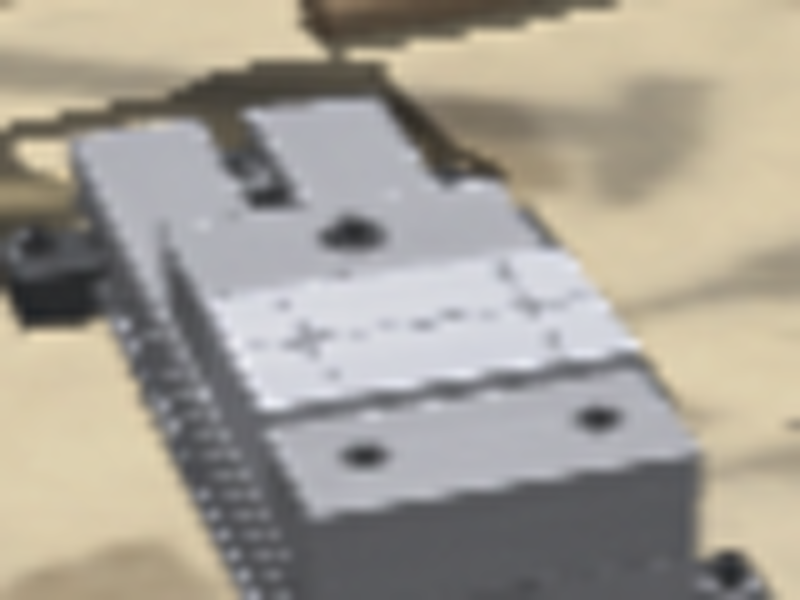

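View pics/f15.png

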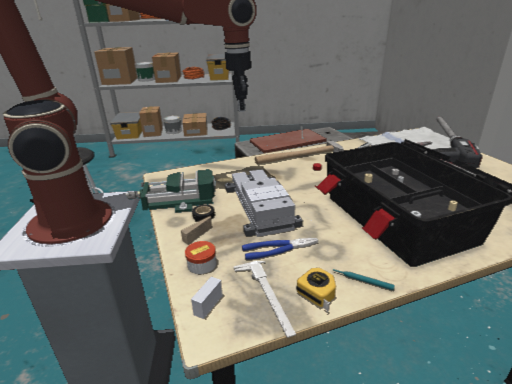

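View pics/ft15.png

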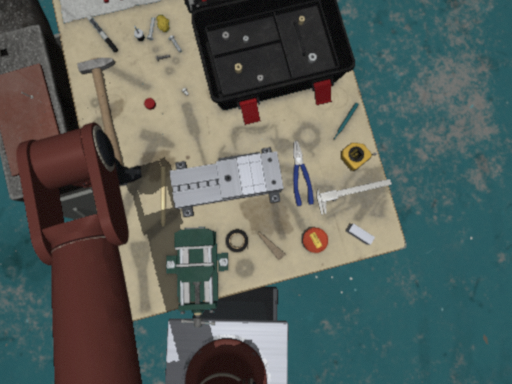

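The block lies flat and scribed side up between both jaws, with no visible gap at either one (top zoom corners about (320,130), (555,90), (612,460), (375,495)). The tools are where they were. One last check: the end against the plate, in numbers.

```bash
python3 - <<'E'
from h import *
np.set_printoptions(precision=1,suppress=True)
t=capture('top')
f=lambda P,z:(RV.T@(ray(t,np.array([((u+.5)/10-.5+205,(v+.5)/10-.5+145) for u,v in P]),z)-O).T).T*1e3
print(f([(320,130),(555,90),(612,460),(375,495)],.080))
# intensity profile along vise x at z=.080 beyond the block end, before (t9: y=-20) and now (y=-64)
a=cv2.cvtColor(t['frame'],cv2.COLOR_RGB2GRAY);
for y in(-84,-75,-64,-53,-43):
    P=proj(t,np.array([W([x,y,80]) for x in np.arange(40,66,1.)])).astype(np.float32)
    print(y,cv2.remap(a,P[None,:,0],P[None,:,1],1)[0])
b=cv2.cvtColor(cv2.imread('pics/t9.png'),cv2.COLOR_BGR2GRAY)
for y in(-40,-30,-20,-10,0):
    P=((proj(t,np.array([W([x,y,80]) for x in np.arange(40,66,1.)]))-[205,145]+.5)*10-.5).astype(np.float32)
    print(y,cv2.remap(b,P[None,:,0],P[None,:,1],1)[0])
E
```

```text
[[ 50.3 -33.5  80. ]
 [ 51.4 -95.6  80. ]
 [-46.8 -94.9  80. ]
 [-46.4 -33.2  80. ]]
-84 [192 192 193 193 193 193 192 192 190 189 179 164 149 127 104  91  98 106
 118 132 145 151 157 161 162 163]
-75 [194 194 194 194 194 194 194 194 193 189 183 174 156 137 124 114 105 115
 127 138 146 153 158 160 162 162]
-64 [185 186 187 189 191 191 190 190 186 181 174 159 144 129 114  98 109 120
 132 140 148 153 155 156 157 158]
-53 [196 196 196 197 196 196 195 193 192 187 172 157 137 114  93  94  99 106
 119 131 141 147 153 154 154 153]
-43 [195 196 196 196 196 196 195 195 193 186 179 164 145 126 111  97  92 103
 114 123 132 140 144 147 150 152]
-40 [196 196 196 195 195 195 195 195 192 183 173 152 129 107  89  84  87  94
 105 118 128 134 142 145 147 150]
-30 [198 197 197 196 196 195 196 196 198 199 190 177 157 129 105  89  87  97
 106 113 118 124 127 129 135 139]
-20 [179 178 178 180 183 185 185 185 181 169 157 140 117  97  81  74  77  84
  92 102 112 117 124 128 131 136]
-10 [197 197 197 197 197 196 197 195 189 184 170 152 134 113  98  90  89  95
 103 110 115 119 120 120 122 123]
0 [198 198 198 198 198 198 198 199 200 194 183 168 142 116  95  87  93 104
 110 116 121 123 123 122 119 118]
```

```bash
python3 -c "
from h import *
sign_off();st()"
```

```text
the job is handed in; nothing more can be done
the job is handed in; nothing more can be done
```

The job is done and handed in at about 14 s of the 48 s allowed. I pushed only with the closed fingertips, in the order you asked:

1. **Tip:** I pushed the block's top away from the fixed jaw. It fell flat with its scribed face up.
2. **Lengthwise push:** I pushed the block until its end met the end plate. It stopped there at about 20 N.
3. **Jaw:** I pushed the sliding jaw up until the block was snug. It stopped moving at about 20 N.

**Last checks (camera only):**
- **Between the jaws:** the block lies between y = -95.5 and -33 mm in the vise frame. That is 62 mm against the fixed jaw, with no visible gap at either jaw.
- **End plate:** the block's end edge is at the same x, within about 1 mm, as when it met the plate. I measured that edge at 50 to 52 mm, and the plate face is at 50 mm. With calibration good to only about 2 mm, I can't rule out a sub-millimetre gap there.
- **Squareness:** opposite edges agree to about 1 mm.
- **Tools:** those in view are where they were, judged by eye.
- **Robot:** it was clear of everything at hand-in.

No check failed. My last status read, made after hand-in, was refused, so I have no reading from after that point.

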